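# Pin the rack joint and hold the hidden bolt head

### The arm

A 6-joint arm with a two-finger parallel gripper is mounted at the origin on the work surface. World frame = base frame: x ahead of the robot, y to its left, z up, the work surface at z = 0. Lengths are in m, angles in rad, forces in N, time in s.
With the tool pointing down it reaches from about 0.3 to 0.875 m from the base axis. Payload 6.4 kg.
Tool frame: the origin (TCP) lies between the finger pads; the fingertips stand 25 mm ahead of it and the grasp point (between the pads) lies 6 mm ahead of it; z points along the fingers, y is the line along which they close (so a half turn about z gives the same grasp; the last joint's range is limited). The gripper opens to 85 mm and grips with 20 to 120 N. Pads are 22 mm wide; open, the fingers measure 114 mm over their backs; the gripper's body (76 mm by 85 mm) begins 54 mm behind the grasp point. The pads swing forward as they close: fully open they stand 13 mm farther back than shut.
Start: joints at [0.906, 0.181, 1.607, -0, 1.354, -0.206], TCP at [0.255, 0.516, 0.256] pointing down, gripper open.
Joint ranges: [-2.99, 2.99], [-0.89, 2.07], [0.3, 2.58], [-1.14, 4.28], [0, 2.63], [-3.12, 3.12]. Speed limits (rad/s): [2.57, 2.57, 3.01, 3.14, 3.14, 3.14].

### API

Orientations are given as a unit quaternion [w, x, y, z].
In Python, from bench import ctrl gives the robot as it stands.
- The arm moves only by the tool servo_tool, never from a script. Its argument "series" is text: rows parted by semicolons, each of 7 numbers parted by spaces: the gripper command: -1 is fully open, 1 is shut, values between are in proportion, then the shift along the tool's x, y, z in m, then the turn, a rotation vector about the tool's x, y, z in degrees. A call has 1 to 12 rows; each row is the pose to reach, as a shift and turn from the pose commanded when the call began, along the tool's axes at that moment; what a row does not reach only later rows make up. A row lasts 1/12 s, in which the tool goes at most 41.7 mm and 7.16 degrees, less where a joint would pass 70% of its speed; a pose out of reach is approached as far as the arm can. A call with a gripper value outside its range is refused whole. The fingers move at their own pace and stop on an object; the grip force is fixed at half the most. Time passes only in rows, so rows that repeat a pose let the fingers close. It gives the time, the measured TCP pose, the force, the opening and the grip force at its end, in the units of the state.
- ctrl.get_obs(): the state, without advancing time (a new reading comes with each control period).
- ctrl.camera(name): name is "scene" or "top"; returns a dict with "img" (480x640x3 uint8, red, green, blue), "z_map" (480x640 float32, m along the optical axis (not along the pixel's ray), 0 where there is no reading), "fovy" (degrees; the focal length in pixels is half the picture's height over the tangent of half this angle, whatever the lens; pixels are square), "cx", "cy" (the principal point, pixels), "extrinsics" (4x4, takes a point from camera to world coordinates). Camera axes: x right, y down, z forward; pixel columns grow to the right and rows downward; lengths in m; the calibration is good to about 2 mm. A picture is of the moment at which its call begins.
- ctrl.hand_in(): hands the job in; it is judged then, once.
The state is a dict: "time_s": time; "q": joint angles; "dq": joint speeds; "joint_efforts": joint torques, N m; "eef_pos": TCP position; "eef_rot": TCP orientation; "wrist_force": force on the tool from outside, world axes, zero at the start; "torque": the same for the moment, N m; "opening": opening from 0.0 (shut) to 1.0 (fully open); "grasp_force": force on a finger pad.
Only numpy, scipy, OpenCV 4.12 (cv2) and the standard library are available. Lean on these libraries where they do the work, as an engineer would, in place of code of your own. Each camera call takes 0.05 s, during which the arm holds its last target. There are 200 camera calls.

### The job

Take the locating pin out of its wooden stand and push it fully home in the pin socket of the rack bracket, then let go of it. Then reach down into the narrow gap behind the bracket, grasp the head of the bolt that the running nut runner is slowly dragging round, and hold it firmly so that it stops turning: the job finishes while you are still holding it. Leave the jars and the spanner where they are.

Things in the scene. Friction and masses are not known exactly. Their poses are not given: they have to be found in the camera images.
- bracket: the dark blue-grey steel rack joint, fixed to the bench. Origin on the bench, in the plane of the back face of its upright front flange, mid-length; x points away from the robot across the gap, y along the flange, z up. Front flange: 260 mm long (y), 6 mm thick (x -6 to 0), 100 mm high. Behind it an open-topped gap 48 mm wide (x 0 to 48), then a rear rail 6 mm thick, 260 mm long and 80 mm high. The gap is open at both ends; its floor is a 6 mm foot plate. Its yaw varies
- socket (a point): the centre of the mouth of the pin socket: a vertical blind hole 12 mm wide, 42 mm deep, with a chamfered edge, in the top of a 40 x 40 mm steel block 45 mm high (bench to mouth) standing in front of the flange's left (+y) end, at x -60, y 105 mm of the bracket. z is up
- stand: wooden pin stand fixed to the bench: a 40 x 40 mm block 45 mm high on a 70 x 70 x 6 mm foot, with a vertical hole 13 mm wide in which the pin stands. Origin: centre of its underside
- pin: the locating pin, about 60 g: steel shank 10 mm in diameter and 40 mm long with a chamfered foot, below a black round grip 20 mm in diameter and 45 mm tall. Origin at the centre of the foot of the shank; z runs up through the grip, so the shoulder under the grip is at z 40 mm and the top at 85 mm. It starts upright in the stand with the shoulder on the block's top, and is home when the shoulder rests on the socket block
- runner: the nut runner, fixed: a grey round motor body 40 mm in diameter and 100 mm long with a 28 mm steel socket on the nut, lying level in front of the flange (x -140 to -6 mm) with its axis 65 mm above the bench. It is on one of the bracket's two bolts (drawn anew each time). Origin on the bench under the bolt's axis, in the plane of the flange's back face; axes as the bracket's
- bolt_head (a point): centre of the steel hexagon head to hold, behind the flange in line with the runner: 19 mm across flats (22 mm across corners), 16 mm thick. The point lies at the head's centre, 65 mm above the bench, 16 mm behind the flange's back face (the head spans 8 to 24 mm), 35 mm below the flange's top. x is the bolt's axis, pointing away from the robot; y and z turn with the head
- bolt (a joint): angle of the turning bolt (rad) about its axis; the runner drags it round from the start, without stopping, at about 0.2 rad/s with a weak torque of about 0.06 N m. It may be stopped at any angle: a firm pinch from its two sides (fingers closing along the bracket's y) stalls it
- tight_bolt: the bracket's other bolt, already tight, fixed: the same head behind, but only a plain hexagon nut in front. Not to be used. Origin as the runner's, 105 mm or more away along the flange
- jar_a: a closed glass culture jar with a white lid, 68 mm in diameter, 95 mm tall, standing loose on the bench; origin at its underside. Leave it alone
- jar_b: a second jar like jar_a. Leave it alone
- spanner: a loose steel spanner lying on the bench; origin under its middle. Leave it alone

How it is judged:
By the outcome, as a careful person would: the job done as asked, in the order asked, and still so for the second after the job is handed in, while the arm keeps its last pose, push and grip.
It also fails if it takes over 56 s, if anything falls off the work surface, if the arm or the gripper's body presses on something with over 40 N, if the wrist force passes 120 N, or if a joint passes its speed limit or range.

## Working session

There is one attempt and no reset: what is moved stays moved. The work goes in short steps, Python scripts to look and compute and a tool call to move; the robot and the scene stay as the last step left them, time stands still between calls to the robot, and variables do not carry over. Pictures are saved under pics/ and viewed, at most 10 in all, crops included, and the job is handed in when it is done.

Besides the shell and the picture viewer there is one more tool, called after "Emit:" as name(argument=value, ...) on one line, values as JSON. servo_tool: Moves the arm, as the interface text tells. Its arguments: {"type":"object","properties":{"series":{"type":"string"}},"required":["series"]}

```bash
mkdir -p pics; cat > h.py <<'E'
import numpy as np,cv2
from bench import ctrl
def snap(n,save=None):
    c=ctrl.camera(n); c['f']=240/np.tan(np.radians(c['fovy'])/2)
    np.savez(f'{save or n}.npz',**{k:c[k] for k in('img','z_map','f','cx','cy','extrinsics')})
    return c
def load(n): return dict(np.load(n+'.npz'))
def cloud(c):
    v,u=np.mgrid[:480,:640]; z=c['z_map']
    p=np.stack([(u-c['cx'])/c['f']*z,(v-c['cy'])/c['f']*z,z],-1)
    return p@c['extrinsics'][:3,:3].T+c['extrinsics'][:3,3]
def ray(c,u,v):
    d=c['extrinsics'][:3,:3]@np.array([(u-c['cx'])/c['f'],(v-c['cy'])/c['f'],1]); return c['extrinsics'][:3,3],d
def atz(c,u,v,z):
    o,d=ray(c,u,v); return o+d*(z-o[2])/d[2]
E
python3 - <<'E'
from h import *
for n in('scene','top'):
    c=snap(n); cv2.imwrite(f'pics/{n}0.png',c['img'][...,::-1]); print(n,c['f'],c['cx'],c['cy'],c['extrinsics'].round(3).tolist())
o=ctrl.get_obs(); print({k:np.round(o[k],3).tolist() for k in o})
E
```

```text
scene 467.7943476804464 322.05964701775866 242.5935194698792 [[0.581, 0.692, -0.429, 0.994], [0.814, -0.499, 0.298, -0.272], [-0.008, -0.522, -0.853, 0.915], [0.0, 0.0, 0.0, 1.0]]
top 598.7611847577552 316.09396711729016 238.5892575691964 [[-0.026, -0.984, 0.175, 0.365], [-0.999, 0.031, 0.021, 0.018], [-0.027, -0.174, -0.984, 1.234], [0.0, 0.0, 0.0, 1.0]]
{'time_s': 0.1, 'q': [0.906, 0.181, 1.608, 0.0, 1.354, -0.206], 'dq': [0.002, -0.002, -0.003, -0.0, 0.001, 0.002], 'joint_efforts': [0.0, -44.587, -35.224, -0.0, 0.004, -0.0], 'eef_pos': [0.254, 0.515, 0.255], 'eef_rot': [-0.0, 0.227, 0.974, -0.001], 'wrist_force': [0.434, -0.362, 0.133], 'torque': [-0.012, 0.008, 0.026], 'grasp_force': 0.0, 'opening': 1.0}
```

View pics/scene0.png

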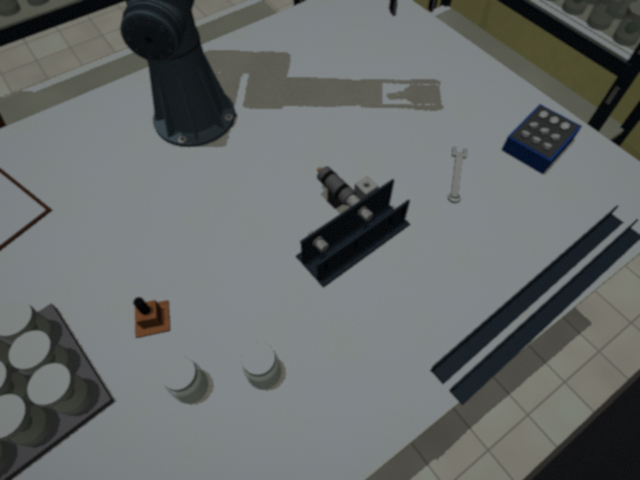

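View pics/top0.png

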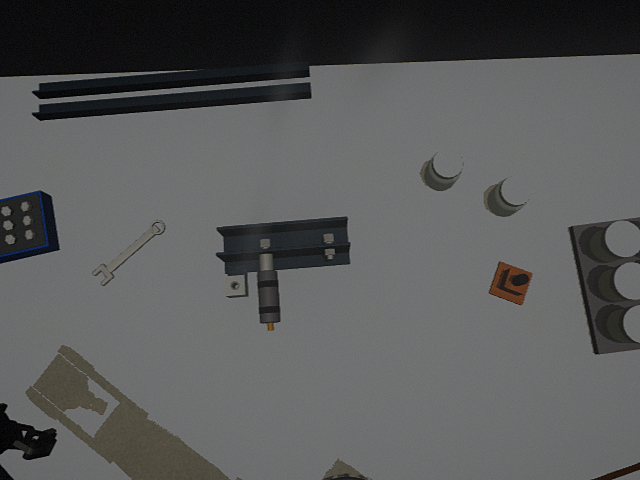

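The scene view has the bracket at about (355,235), the runner at (345,190), the socket block at (366,187), the pin and stand at (148,315), and the jars at (182,375) and (258,360). The top view has the bracket at (285,245), socket (236,286), runner (268,290), and pin (517,280). The runner is on the +y bolt. I'll enlarge these areas.

```bash
python3 - <<'E'
from h import *
s,t=load('scene')['img'],load('top')['img']
def cr(i,u,v,w,h,k): 
    return cv2.resize(i[v:v+h,u:u+w],None,fx=k,fy=k,interpolation=cv2.INTER_CUBIC)
b=np.vstack([np.hstack([cr(s,290,160,130,100,4)[:, :520],cr(s,120,285,70,100,4)]),np.hstack([cr(t,210,210,145,50,1)[:0],]) ] if 0 else [np.hstack([cr(s,290,160,130,75,4),cr(s,125,285,60,75,4)]),np.hstack([cr(t,212,212,140,75,4),cr(t,485,250,50,75,4)])])
b=cv2.convertScaleAbs(b,alpha=1.6); cv2.imwrite('pics/m1.png',b[...,::-1]); print(b.shape)
for n in('scene','top'):
    c=load(n); P=cloud(c)
    for lo,hi in((.094,.106),(.074,.086)):
        m=(P[...,2]>lo)&(P[...,2]<hi)&(P[...,0]>.3)&(P[...,0]<.65)&(abs(P[...,1])<.25); q=P[m]; print(n,lo,len(q),q.min(0).round(3) if len(q) else'',q.max(0).round(3) if len(q) else '')
E
```

```text
(600, 760, 3)
scene 0.094 425 [ 0.539 -0.02   0.094] [0.559 0.237 0.104]
scene 0.074 1331 [ 0.409 -0.02   0.074] [0.613 0.241 0.086]
top 0.094 459 [ 0.541 -0.022  0.094] [0.559 0.236 0.105]
top 0.074 1627 [ 0.406 -0.02   0.074] [0.613 0.238 0.086]
```

View pics/m1.png

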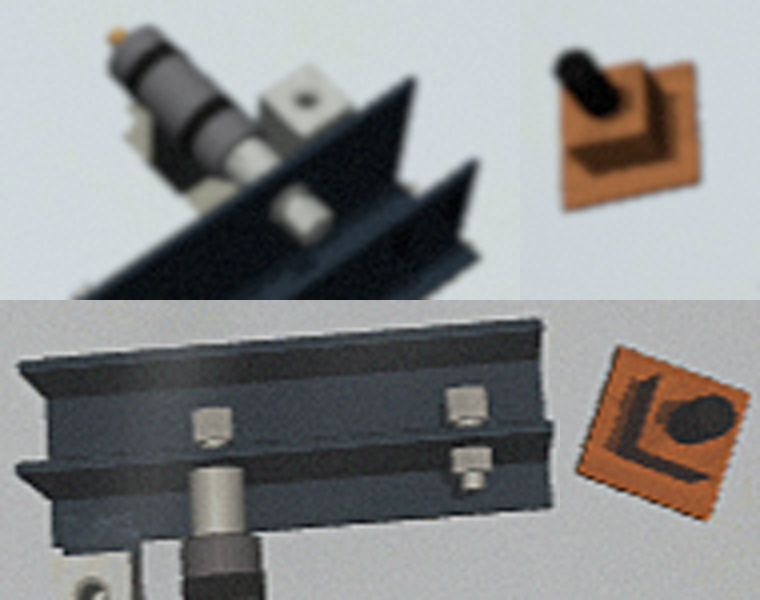

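```bash
cat >> h.py <<'E'
def tri(a,b):
    A=[];y=[]
    for c,u,v in(a,b):
        o,d=ray(c,u,v); d/=np.linalg.norm(d); M=np.eye(3)-np.outer(d,d); A.append(M); y.append(M@o)
    return np.linalg.lstsq(np.vstack(A),np.hstack(y),rcond=None)[0]
E
python3 - <<'E'
from h import *
s,t=load('scene'),load('top'); S,T=cloud(s),cloud(t)
print('pin top',tri((s,138.5,301),(t,523.8,278.3)).round(4),'sock',tri((s,366.75,185),(t,235.2,284.2)).round(4))
def sel(P,lo,hi): return P[((P>lo)&(P<hi)).all(-1)]
for n,P in(('s',S),('t',T)):
    # flange top & rail top: fit x = a + b*y
    for z,x0,x1 in((.1,.53,.57),(.08,.585,.625)):
        q=sel(P,[x0,-.03,z-.004],[x1,.25,z+.004]); b,a=np.polyfit(q[:,1],q[:,0],1); print(n,'line',z,'a',a.round(4),'yaw',np.degrees(-np.arctan(b)).round(2),'y',q[:,1].min().round(4),q[:,1].max().round(4),len(q))
    q=sel(P,[.40,.17,.038],[.54,.26,.052]); print(n,'sockblk',len(q),cv2.minAreaRect((q[:,:2]*1000).astype(np.float32)),q[:,2].mean())
    for y0,y1 in((.1,.2),(0,.08)):
        q=sel(P,[.556,y0,.068],[.60,y1,.085]); print(n,'head',len(q),q.mean(0).round(4),q.min(0).round(3),q.max(0).round(3))
    q=sel(P,[.35,-.6,.083],[.6,-.25,.097]); print(n,'pintop',len(q),q.mean(0).round(4),q.min(0).round(3),q.max(0).round(3))
    q=sel(P,[.35,-.42,.05],[.6,-.25,.097]); print(n,'grip',len(q),q.mean(0).round(4),q.min(0).round(3),q.max(0).round(3))
    q=sel(P,[.35,-.42,.003],[.6,-.25,.010]); print(n,'foot',cv2.minAreaRect((q[:,:2]*1000).astype(np.float32)))
    q=sel(P,[.35,-.42,.04],[.6,-.25,.049]); print(n,'blk',cv2.minAreaRect((q[:,:2]*1000).astype(np.float32)))
    q=sel(P,[.3,.1,.06],[.53,.2,.11]); print(n,'runner',q[q[:,2]>.08].mean(0),q[:,2].max())
E
```

```text
pin top [ 0.4799 -0.3478  0.092 ] sock [0.4894 0.2085 0.0478]
s line 0.1 a 0.5554 yaw 3.06 y -0.0199 0.2371 365
s line 0.08 a 0.6094 yaw 3.03 y -0.0174 0.2406 368
s sockblk 271 ((487.44464111328125, 211.22198486328125), (42.65465545654297, 43.138404846191406), 2.669987916946411) 0.04505884585990635
s head 100 [0.5774 0.1535 0.0758] [0.557 0.12  0.069] [0.6   0.199 0.082]
s head 137 [0.5658 0.0193 0.0749] [0.556 0.    0.068] [0.581 0.054 0.085]
s pintop 662 [ 0.5086 -0.518   0.0896] [ 0.377 -0.6    0.083] [ 0.587 -0.338  0.097]
s grip 190 [ 0.4838 -0.3465  0.0784] [ 0.47  -0.358  0.05 ] [ 0.491 -0.328  0.094]
s foot ((475.152587890625, -334.8017578125), (249.44326782226562, 169.4158172607422), 0.018180547282099724)
s blk ((479.8935241699219, -347.5130920410156), (40.814239501953125, 41.707889556884766), 68.10851287841797)
s runner [0.46429831 0.14048246 0.08402129] 0.08871768209942932
t line 0.1 a 0.5552 yaw 2.91 y -0.0219 0.2365 418
t line 0.08 a 0.6093 yaw 2.95 y -0.0186 0.2383 397
t sockblk 389 ((487.6114807128906, 208.83824157714844), (40.172401428222656, 40.94999694824219), 3.4756851196289062) 0.04429394690253719
t head 153 [0.5814 0.1552 0.0748] [0.556 0.114 0.068] [0.6   0.2   0.084]
t head 84 [0.5721 0.0191 0.073 ] [0.562 0.01  0.068] [0.581 0.028 0.081]
t pintop 389 [ 0.4657 -0.4748  0.0893] [ 0.355 -0.541  0.083] [ 0.577 -0.339  0.097]
t grip 152 [ 0.4791 -0.3464  0.0803] [ 0.47  -0.359  0.051] [ 0.495 -0.339  0.095]
t foot ((474.981201171875, -335.0972900390625), (249.65745544433594, 169.7960205078125), 0.0035429515410214663)
t blk ((480.15423583984375, -349.32928466796875), (40.59587860107422, 40.40046310424805), 67.20555877685547)
t runner [0.46220237 0.13926264 0.08340195] 0.09017005497479103
```

Emit:
servo_tool(series="0 -0.584 -0.676 0.056 0 0 -29.2;0 -0.584 -0.676 0.056 0 0 -29.2;0 -0.584 -0.676 0.056 0 0 -29.2;0 -0.584 -0.676 0.056 0 0 -29.2;0 -0.584 -0.676 0.056 0 0 -29.2;0 -0.584 -0.676 0.056 0 0 -29.2;0 -0.584 -0.676 0.056 0 0 -29.2;0 -0.584 -0.676 0.056 0 0 -29.2;0 -0.584 -0.676 0.056 0 0 -29.2;0 -0.584 -0.676 0.056 0 0 -29.2;0 -0.584 -0.676 0.056 0 0 -29.2;0 -0.584 -0.676 0.056 0 0 -29.2")

```text
time_s: 1.1
eef_pos: [0.3772, 0.0413, 0.2257]
eef_rot: [0.0, -0.025, 1.0, -0.0]
wrist_force: [0.6, 1.4, 0.6]
opening: 0.502
grasp_force: 0.0
```

Emit:
servo_tool(series="0 -0.083 -0.394 0.026 0 0 0;0 -0.083 -0.394 0.026 0 0 0;0 -0.083 -0.394 0.026 0 0 0;0 -0.083 -0.394 0.026 0 0 0;0 -0.083 -0.394 0.026 0 0 0;0 -0.083 -0.394 0.026 0 0 0;0 -0.083 -0.394 0.026 0 0 0;0 -0.083 -0.394 0.026 0 0 0;0 -0.083 -0.394 0.026 0 0 0;0 -0.083 -0.394 0.026 0 0 0;0 -0.083 -0.394 0.026 0 0 0;0 -0.083 -0.394 0.026 0 0 0")

```text
time_s: 2.1
eef_pos: [0.4798, -0.3472, 0.1986]
eef_rot: [-0.001, -0.024, 1.0, 0.001]
wrist_force: [-0.2, 0.3, -1.1]
opening: 0.501
grasp_force: 0.0
```

Emit:
servo_tool(series="0 0 0.001 0.04 0 0 0;0 0 0.001 0.08 0 0 0;0 0 0.001 0.105 0 0 0;0 0 0.001 0.12 0 0 0;0 0 0.001 0.12 0 0 0;0 0 0.001 0.12 0 0 0;0.6 0 0.001 0.12 0 0 0;1 0 0.001 0.12 0 0 0;1 0 0.001 0.12 0 0 0;1 0 0.001 0.12 0 0 0;1 0 0.001 0.12 0 0 0;1 0 0.001 0.12 0 0 0")

```text
time_s: 3.1
eef_pos: [0.4814, -0.3461, 0.0821]
eef_rot: [0.001, -0.025, 1.0, -0.001]
wrist_force: [-0.0, -0.1, 7.4]
opening: 0.219
grasp_force: 58.6
```

```bash
python3 - <<'E'
from h import *
i=[]
for n in('scene','top'):
    c=snap(n,n+'1'); i.append(c['img'])
m=np.hstack([cv2.resize(i[0][250:370,90:220],None,fx=3,fy=4)[:480,:390],cv2.resize(i[1][220:340,455:585],None,fx=3,fy=4)])
cv2.imwrite('pics/g1.png',cv2.convertScaleAbs(m,alpha=1.6)[...,::-1]); o=ctrl.get_obs(); print(o['opening'],o['wrist_force'],o['torque'],o['eef_pos'],o['grasp_force'])
E
```

```text
0.2205325662382178 [-0.51997135 -0.12457549  7.88239448] [0.13684254 0.00050831 0.04740607] [ 0.48143714 -0.34613984  0.0820819 ] 58.58589291572571
```

View pics/g1.png

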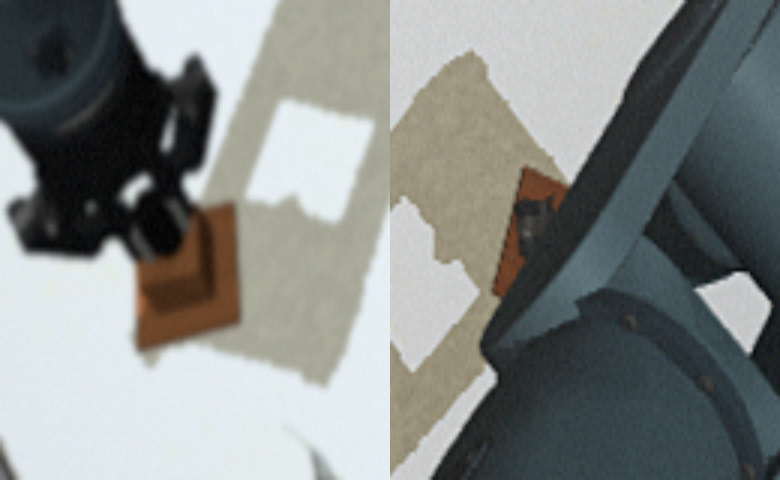

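The scene crop shows the fingers closed around the pin's grip above the stand at about (160,225). The opening of 18.7 mm agrees with the 20 mm grip. Now I'll lift it.

Emit:
servo_tool(series="1 0 0 -0.01 0 0 0;1 0 0 -0.03 0 0 0;1 0 0 -0.06 0 0 0;1 0 0 -0.09 0 0 0;1 0 0 -0.12 0 0 0;1 0 0 -0.12 0 0 0;1 0 0 -0.12 0 0 0")

```text
time_s: 3.78
eef_pos: [0.4812, -0.3461, 0.2028]
eef_rot: [0.002, -0.025, 1.0, -0.002]
wrist_force: [-0.5, 0.3, -1.8]
opening: 0.213
grasp_force: 59.6
```

Emit:
servo_tool(series="1 -0.003 0.02 0 0 0 0;1 -0.005 0.05 0 0 0 0;1 -0.007 0.085 0 0 0 0;1 -0.01 0.125 0 0 0 0;1 -0.012 0.165 0 0 0 0;1 -0.014 0.205 0 0 0 0;1 -0.017 0.245 0 0 0 0;1 -0.02 0.285 0 0 0 0;1 -0.022 0.325 0 0 0 0;1 -0.025 0.36 0 0 0 0;1 -0.026 0.385 0 0 0 0;1 -0.027 0.4 0 0 0 0")

```text
time_s: 4.78
eef_pos: [0.4852, 0.0588, 0.1983]
eef_rot: [-0.002, -0.027, 1.0, 0.001]
wrist_force: [-0.4, -0.9, -0.3]
opening: 0.218
grasp_force: 59.7
```

Emit:
servo_tool(series="1 -0.003 0.02 0 0 0 0;1 -0.004 0.05 0 0 0 0;1 -0.005 0.085 0 0 0 0;1 -0.006 0.115 0 0 0 0;1 -0.007 0.137 0 0 0 0;1 -0.007 0.15 0 0 0 0;1 -0.007 0.155 0 0 0 0;1 -0.007 0.155 0 0 0 0;1 -0.007 0.155 0 0 0 0")

```text
time_s: 5.53
eef_pos: [0.4854, 0.2104, 0.1989]
eef_rot: [-0.001, -0.026, 1.0, -0.0]
wrist_force: [0.4, -0.5, -0.2]
opening: 0.215
grasp_force: 59.7
```

```bash
python3 - <<'E'
from h import *
i=[]
for n in('scene','top'):
    c=snap(n,n+'2'); i.append(c['img'])
m=np.hstack([cv2.resize(i[0][110:230,320:420],None,fx=4,fy=4),cv2.resize(i[1][210:330,190:290],None,fx=4,fy=4)])
cv2.imwrite('pics/g2.png',cv2.convertScaleAbs(m,alpha=1.8)[...,::-1]); o=ctrl.get_obs(); print(o['opening'],o['wrist_force'],o['eef_pos'],o['eef_rot'])
E
```

```text
0.21870155992785112 [-0.02639192  0.26149441 -0.64020705] [0.48591939 0.20993435 0.19940335] [-3.88201123e-04 -2.49118963e-02  9.99689551e-01 -2.18070668e-04]
```

View pics/g2.png

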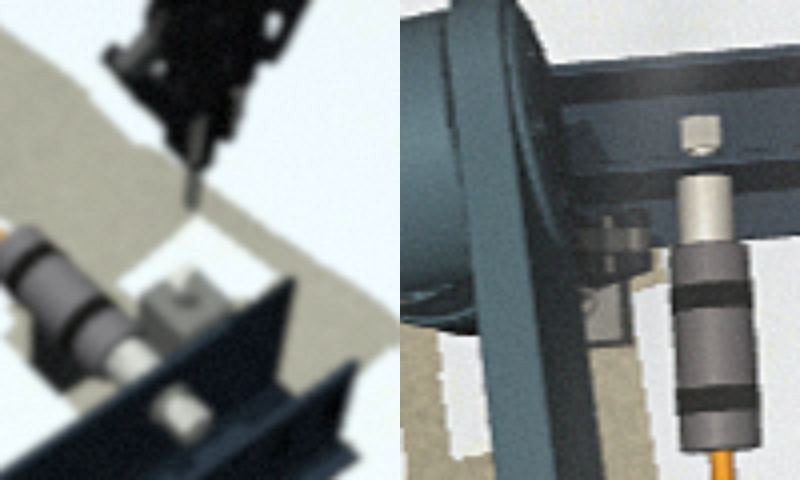

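The scene crop shows the pin held upright with its foot at (191,207), above the socket block at (187,290). The top view is mostly blocked by the arm. I'll lower the pin to just above the mouth and compare them directly.

Emit:
servo_tool(series="1 -0.001 0 0.02 0 0 0;1 -0.001 0 0.045 0 0 0;1 -0.001 0 0.059 0 0 0;1 -0.001 0 0.062 0 0 0;1 -0.001 0 0.062 0 0 0;1 -0.001 0 0.062 0 0 0")

```text
time_s: 6.13
eef_pos: [0.4876, 0.2105, 0.1385]
eef_rot: [0.0, -0.025, 1.0, 0.0]
wrist_force: [0.9, -0.6, -0.2]
opening: 0.214
grasp_force: 59.7
```

```bash
python3 - <<'E'
from h import *
i=[]
for n in('scene','top'):
    c=snap(n,n+'3'); i.append(c['img'])
m=np.hstack([cv2.resize(i[0][140:210,340:400],None,fx=8,fy=8,interpolation=cv2.INTER_CUBIC),cv2.resize(i[1][250:320,215:255],None,fx=8,fy=8,interpolation=cv2.INTER_CUBIC)])
cv2.imwrite('pics/g3.png',cv2.convertScaleAbs(m,alpha=1.5)[...,::-1]); o=ctrl.get_obs(); print(o['opening'],o['wrist_force'],o['eef_pos'],o['eef_rot'])
c=load('scene3')
for z in(.0605,.045):
  p=np.array([o['eef_pos'][0],o['eef_pos'][1],z,1]); q=np.linalg.inv(c['extrinsics'])@p; u,v=q[:2]/q[2]*c['f']+[c['cx'],c['cy']]; print('tcp axis at z',z,u,v,'crop',(u-340)*8,(v-140)*8)
P=cloud(c); S=P[155:180,355:380]; print(c['img'][155:180:2,358:378].mean(-1).astype(int)); print((S[::2,3:23,2]*1000).astype(int))
E
```

```text
0.22262854911725796 [ 0.17950738 -0.08695594 -0.10894084] [0.48809555 0.21088534 0.13922675] [ 1.21160955e-03 -2.51930617e-02  9.99681855e-01  1.74489606e-04]
tcp axis at z 0.0605 367.2629981861645 180.7946421433269 crop 218.10398548931607 326.3571371466153
tcp axis at z 0.045 366.7722037701972 184.96901988858056 crop 214.17763016157778 359.7521591086445
[[  5   7  11  12  10   7  11   9   4   4   4   6   6   2   4   4   3  11
   24  37]
 [  5   6   8   8   9  10   9   5   9   8   8   9   7   3   4   3   4  11
   22  38]
 [ 16   6   7   6   8   9   7   3   9  15  21  19  11   4   7   5   6  12
   29  55]
 [ 52  28  11   8   9   7   8  15  25  33  34  30  15   5   5   6   7  18
   42  73]
 [ 78  56  27   7   7   5  12  15  29  39  38  27  14   5   6   9  13  28
   50  72]
 [ 85  66  40  15   5   1  13  21  32  38  34  19   9  19  42  55  62  72
   81  88]
 [ 92  85  74  54  30  15  11  23  35  38  34  17  13  37  66  86  92  92
   92  94]
 [ 94  93  93  88  74  58  40  34  36  35  26  20  38  74 105 120 116 104
   95  92]
 [ 93  93  94  94  93  94  86  65  42  30  40  71 102 124 135 1
[... 768 characters left out ...]
 121 122
  121 121]
 [  2   0 126 130 132 137 135 134 132 135 134 131 122 124 122   0   1 119
    0   2]
 [  0   0   1   1 124 130 128 127 131 130 127 123 117 118 111   0   3   0
    1   0]
 [  2   0   0   2   0  -3 123 118 118 122 120 109 109 107 106   2  -1  -1
    0   0]
 [  1   1   0   1   1   0   4   2 103 103 106 103 103   0   0   1   1   1
   -1   1]
 [  3   2   0  -1   1   2   0   1  89  88  90  88   0   0   0   0  -2  -1
    0   0]
 [  0   3   0   1   3   2   0  82  82  84  81  81   1   1   3   4   0   0
    0   0]
 [  1   0   0   3   0   3  44  76  78  76  76  47   0   0  -2   0   0   0
   -1   0]
 [  0  -1  -1  46  45  48  45  69  68  68  70  47  44  47  48   0   1   0
    1   1]]
```

View pics/g3.png

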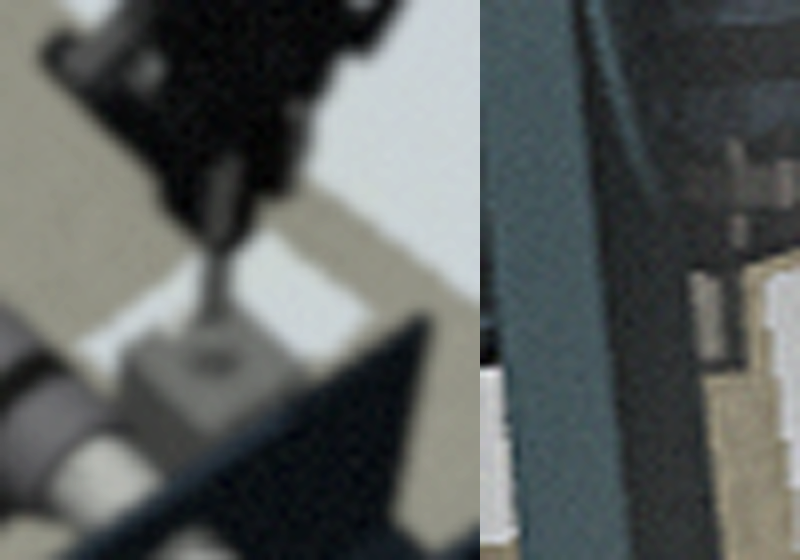

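The crop shows the pin foot at about (213,325) and the mouth at about (213,362). The foot looks about 2 mm too near the robot, so I'll fit the shank from depth before moving.

```bash
cat > fit.py <<'E'
from h import *
from scipy.optimize import least_squares
Q=[];B=[]
for k in range(8):
    c=ctrl.camera('scene'); c['f']=240/np.tan(np.radians(c['fovy'])/2); P=cloud(c); o=c['extrinsics'][:3,3]
    e=np.array(ctrl.get_obs()['eef_pos'])
    f=e[2]-.077
    m=(abs(P[...,0]-e[0])<.012)&(abs(P[...,1]-e[1])<.012)&(P[...,2]>f+.003)&(P[...,2]<f+.034); m[:, :]&=P[...,2]>.05; Q.append(P[m])
    m=(abs(P[...,0]-.4875)<.03)&(abs(P[...,1]-.21)<.03)&(abs(P[...,2]-.045)<.006); B.append(P[m])
Q=np.vstack(Q);B=np.vstack(B)
d=(o-e)[:2]; d/=np.linalg.norm(d)
r=least_squares(lambda p:np.hypot(Q[:,0]-p[0],Q[:,1]-p[1])-.005,e[:2],loss='soft_l1',f_scale=.002)
print('tcp',e.round(4),'pin cyl fit',r.x.round(4),'centroid-based',(Q[:,:2].mean(0)-.0039*d).round(4),len(Q))
for lo,hi in((.003,.013),(.013,.023),(.023,.034)):
    q=Q[(Q[:,2]>f+lo)&(Q[:,2]<f+hi)]; print(lo,(q[:,:2].mean(0)-.0039*d).round(4) if len(q) else '',len(q))
print('block',cv2.minAreaRect((B[:,:2]*1000).astype(np.float32)),np.percentile(B,[2,98],axis=0).round(4).tolist())
E
python3 fit.py
```

```text
tcp [0.4871 0.2111 0.138 ] pin cyl fit [0.4851 0.2113] centroid-based [0.485  0.2114] 277
0.003 [0.4842 0.2115] 76
0.013 [0.4851 0.2116] 96
0.023 [0.4854 0.2111] 101
block ((486.7587585449219, 211.4556121826172), (43.31948471069336, 44.2667350769043), 2.9361252784729004) [[0.4676, 0.1907, 0.0396], [0.5073, 0.2315, 0.0493]]
```

Emit:
servo_tool(series="1 -0.0025 0 0 0 0 0;1 -0.0025 0 0.006 0 0 0;1 -0.0025 0 0.011 0 0 0;1 -0.0025 0 0.015 0 0 0;1 -0.0025 0 0.018 0 0 0;1 -0.0025 0 0.02 0 0 0;1 -0.0025 0 0.022 0 0 0;1 -0.0025 0 0.022 0 0 0")

```text
time_s: 7.3
eef_pos: [0.4892, 0.2111, 0.1153]
eef_rot: [-0.0, -0.025, 1.0, -0.0]
wrist_force: [-0.3, 0.1, -1.0]
opening: 0.218
grasp_force: 59.7
```

Emit:
servo_tool(series="1 0 0 0.003 0 0 0;1 0 0 0.006 0 0 0;1 0 0 0.009 0 0 0;1 0 0 0.012 0 0 0;1 0 0 0.015 0 0 0;1 0 0 0.018 0 0 0;1 0 0 0.02 0 0 0;1 0 0 0.02 0 0 0")

```text
time_s: 7.97
eef_pos: [0.4892, 0.211, 0.0952]
eef_rot: [-0.0, -0.025, 1.0, -0.0]
wrist_force: [-0.5, 1.3, -0.8]
opening: 0.218
grasp_force: 59.7
```

Emit:
servo_tool(series="1 0 0 0.003 0 0 0;1 0 0 0.006 0 0 0;1 0 0 0.009 0 0 0;1 0 0 0.011 0 0 0;1 0 0 0.013 0 0 0;1 0 0 0.014 0 0 0;1 0 0 0.014 0 0 0")

```text
time_s: 8.55
eef_pos: [0.4896, 0.2111, 0.0821]
eef_rot: [-0.0, -0.025, 1.0, -0.0]
wrist_force: [-2.8, -0.6, 3.2]
opening: 0.212
grasp_force: 60.3
```

Emit:
servo_tool(series="1 0 0 0.001 0 0 0;1 0 0 0.002 0 0 0;1 0 0 0.002 0 0 0;1 0 0 0.002 0 0 0")

```text
time_s: 8.88
eef_pos: [0.4897, 0.2111, 0.0819]
eef_rot: [-0.0, -0.026, 1.0, -0.0]
wrist_force: [-9.5, -2.3, 20.2]
opening: 0.215
grasp_force: 62.2
```

A hard stop at the same height as in the stand means the shoulder is home. I'll release and rise.

Emit:
servo_tool(series="1 0 0 -0.001 0 0 0;0.4 0 0 -0.001 0 0 0;0.1 0 0 -0.001 0 0 0;0.1 0 0 -0.001 0 0 0;0.1 0 0 -0.001 0 0 0;0.1 0 0 -0.015 0 0 0;0.1 0 0 -0.04 0 0 0;0.1 0 0 -0.075 0 0 0;0.1 0 0 -0.11 0 0 0;0.1 0 0 -0.12 0 0 0;0.1 0 0 -0.12 0 0 0")

```text
time_s: 9.8
eef_pos: [0.4919, 0.2116, 0.2035]
eef_rot: [0.004, -0.025, 1.0, 0.001]
wrist_force: [-0.5, -0.8, 0.3]
opening: 0.455
grasp_force: 0.0
```

```bash
python3 - <<'E'
from h import *
i=[];
for n in('scene','top'):
    c=snap(n,n+'4'); i.append(c['img'])
    P=cloud(c)
    # bracket frame
    a=np.radians(3.0); O=np.array([.5526,.1085]); X=np.array([np.cos(a),np.sin(a)]);Y=np.array([-X[1],X[0]])
    bx=(P[...,:2]-O)@X; by=(P[...,:2]-O)@Y; z=P[...,2]
    m=(bx>6)|((bx>.006)&(bx<.026)&(by>.0)&(by<.07)&(z>.06)&(z<.085)); q=np.c_[bx[m],by[m],z[m]]
    print(n,'head b-frame',len(q),q.mean(0).round(4),np.percentile(q,[3,97],axis=0).round(4).tolist() if len(q) else '')
    m=(bx>-.13)&(bx<-.03)&(by>.0)&(by<.065)&(z>.08)&(z<.095); print('runner ridge y',by[m].mean().round(4),z[m].max().round(4))
    m=(bx>.006)&(bx<.026)&(by<-.06)&(by>-.12)&(z>.06)&(z<.085); print('tight y',by[m].mean().round(4), len(by[m]))
    m=(abs(P[...,0]-.487)<.02)&(abs(P[...,1]-.21)<.02)&(z>.08)&(z<.1);print('pin',np.median(z[m]),P[m].mean(0).round(4))
m=np.hstack([cv2.resize(i[0][150:230,310:400],None,fx=5,fy=6)[:480],cv2.resize(i[1][220:300,215:285],None,fx=5,fy=6)])
cv2.imwrite('pics/g4.png',cv2.convertScaleAbs(m,alpha=1.6)[...,::-1]); o=ctrl.get_obs(); print(o['opening'],o['wrist_force'],o['eef_pos'],o['time_s'])
E
```

```text
scene head b-frame 87 [0.0169 0.0365 0.0709] [[0.0075, 0.0281, 0.0615], [0.0232, 0.0479, 0.0769]]
runner ridge y 0.0363 0.0894
tight y -0.0899 90
pin 0.0902705571760315 [0.4895 0.2093 0.0886]
top head b-frame 99 [0.0154 0.0352 0.0716] [[0.0071, 0.0261, 0.0627], [0.0235, 0.0457, 0.077]]
runner ridge y 0.0354 0.0916
tight y -0.0905 89
pin 0.09003634018914375 [0.4869 0.2005 0.0887]
0.44708715391647397 [-0.35415488  0.68265908 -0.38007594] [0.48922729 0.21103412 0.19907485] 9.9
```

View pics/g4.png

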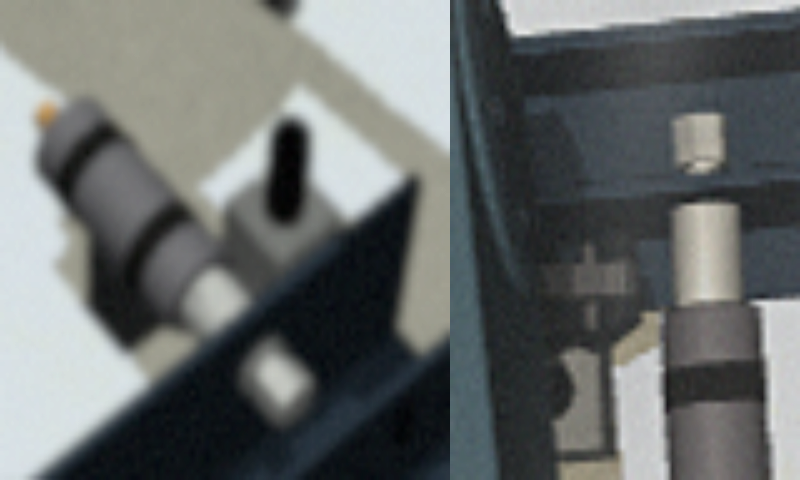

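The pin stands home at (290,170) in the scene half, with its top at 90 mm. The bolt head is at (275,385), measured at bracket x 16, y 36 mm. Next I'll move over it.

Emit:
servo_tool(series="0.1 -0.027 -0.024 0 0 0 0;0.1 -0.055 -0.05 0 0 0 0;0.1 -0.077 -0.0695 0 0 0 0;0.1 -0.077 -0.0695 0 0 0 0;0.1 -0.077 -0.0695 0.03 0 0 0;0.1 -0.077 -0.0695 0.06 0 0 0;0.1 -0.077 -0.0695 0.075 0 0 0;0.1 -0.077 -0.0695 0.085 0 0 0;0.1 -0.077 -0.0695 0.095 0 0 0;0.1 -0.077 -0.0695 0.095 0 0 0")

```text
time_s: 10.73
eef_pos: [0.568, 0.1457, 0.1018]
eef_rot: [-0.002, -0.025, 1.0, -0.0]
wrist_force: [-0.7, 0.3, -0.4]
opening: 0.448
grasp_force: 0.0
```

Emit:
servo_tool(series="0.1 -0.001 0 0.007 0 0 0;0.1 -0.001 0 0.014 0 0 0;0.1 -0.001 0 0.021 0 0 0;0.1 -0.001 0 0.028 0 0 0;0.1 -0.001 0 0.033 0 0 0;0.1 -0.001 0 0.033 0 0 0;0.1 -0.001 0 0.033 0 0 0")

```text
time_s: 11.32
eef_pos: [0.5707, 0.1456, 0.0714]
eef_rot: [-0.0, -0.025, 1.0, -0.0]
wrist_force: [0.9, 0.0, 0.9]
opening: 0.452
grasp_force: 0.0
```

Emit:
servo_tool(series="0.3 0 0 0 0 0 0;0.5 0 0 0 0 0 0;0.7 0 0 0 0 0 0;1 0 0 0 0 0 0;1 0 0 0 0 0 0;1 0 0 0 0 0 0;1 0 0 0 0 0 0;1 0 0 0 0 0 0")

```text
time_s: 11.98
eef_pos: [0.5712, 0.1473, 0.0726]
eef_rot: [0.001, -0.025, 1.0, 0.001]
wrist_force: [-0.5, 7.5, 1.0]
opening: 0.211
grasp_force: 58.4
```

```bash
python3 - <<'E'
from h import *
i=[]
for n in('scene','top'):
    c=snap(n,n+'5'); i.append(c['img'])
m=np.hstack([cv2.resize(i[0][150:230,320:400],None,fx=5,fy=5),cv2.resize(i[1][215:295,225:305],None,fx=5,fy=5)])
cv2.imwrite('pics/g5.png',cv2.convertScaleAbs(m,alpha=1.8)[...,::-1]); o=ctrl.get_obs(); print({k:np.round(o[k],4).tolist() for k in('opening','wrist_force','torque','eef_pos','grasp_force','time_s')})
E
```

```text
{'opening': 0.209, 'wrist_force': [-0.6897, 6.8458, 1.339], 'torque': [1.0649, 0.0372, 0.0004], 'eef_pos': [0.5713, 0.1472, 0.0726], 'grasp_force': 58.4186, 'time_s': 12.0833}
```

View pics/g5.png

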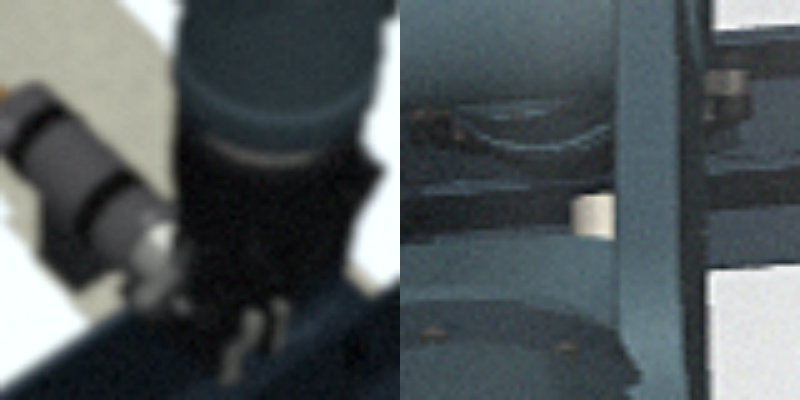

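The fingers hold the head at about (240,350). The opening of 0.21 fits the 19 mm flats. There is a 7 N side load, so I'll recentre by 1.5 mm and hold to check that the bolt has stalled.

Emit:
servo_tool(series="1 0 0.001 0 0 0 0;1 0 0.0015 0 0 0 0;1 0 0.0015 0 0 0 0;1 0 0.0015 0 0 0 0;1 0 0.0015 0 0 0 0;1 0 0.0015 0 0 0 0;1 0 0.0015 0 0 0 0;1 0 0.0015 0 0 0 0;1 0 0.0015 0 0 0 0;1 0 0.0015 0 0 0 0;1 0 0.0015 0 0 0 0;1 0 0.0015 0 0 0 0")

```text
time_s: 13.08
eef_pos: [0.5713, 0.1473, 0.0726]
eef_rot: [0.0, -0.025, 1.0, 0.0]
wrist_force: [-1.3, 1.6, 4.7]
opening: 0.209
grasp_force: 59.0
```

Emit:
servo_tool(series="1 0 0 0 0 0 0;1 0 0 0 0 0 0;1 0 0 0 0 0 0;1 0 0 0 0 0 0;1 0 0 0 0 0 0;1 0 0 0 0 0 0;1 0 0 0 0 0 0;1 0 0 0 0 0 0;1 0 0 0 0 0 0;1 0 0 0 0 0 0;1 0 0 0 0 0 0;1 0 0 0 0 0 0")

```text
time_s: 14.08
eef_pos: [0.5713, 0.1474, 0.0725]
eef_rot: [0.0, -0.025, 1.0, 0.0]
wrist_force: [-1.5, 2.0, 7.0]
opening: 0.21
grasp_force: 59.0
```

Emit:
servo_tool(series="1 0 0 0 0 0 0;1 0 0 0 0 0 0;1 0 0 0 0 0 0;1 0 0 0 0 0 0;1 0 0 0 0 0 0;1 0 0 0 0 0 0;1 0 0 0 0 0 0;1 0 0 0 0 0 0;1 0 0 0 0 0 0;1 0 0 0 0 0 0;1 0 0 0 0 0 0;1 0 0 0 0 0 0")

```text
time_s: 15.08
eef_pos: [0.5713, 0.1474, 0.0726]
eef_rot: [0.0, -0.025, 1.0, 0.0]
wrist_force: [-2.1, 2.1, 5.1]
opening: 0.213
grasp_force: 59.0
```

Emit:
servo_tool(series="1 0 0 0 0 0 0;1 0 0 0 0 0 0;1 0 0 0 0 0 0;1 0 0 0 0 0 0;1 0 0 0 0 0 0;1 0 0 0 0 0 0;1 0 0 0 0 0 0;1 0 0 0 0 0 0;1 0 0 0 0 0 0;1 0 0 0 0 0 0;1 0 0 0 0 0 0;1 0 0 0 0 0 0")

```text
time_s: 16.08
eef_pos: [0.5713, 0.1473, 0.0726]
eef_rot: [0.0, -0.025, 1.0, 0.0]
wrist_force: [-0.9, 2.2, 5.8]
opening: 0.213
grasp_force: 59.0
```

```bash
python3 - <<'E'
from h import *
o=ctrl.get_obs(); print({k:np.round(o[k],4).tolist() for k in('opening','wrist_force','torque','eef_pos','grasp_force','time_s')})
for k in range(1):
    c=snap('scene','s6'); a=load('scene5')
    d=cv2.absdiff(c['img'],a['img']).max(-1); print('changed px>40:',(d>40).sum(), 'grip region mean',d[190:230,355:385].mean())
P=cloud(snap('top','t6'))
E
```

```text
{'opening': 0.2131, 'wrist_force': [-0.8875, 2.2417, 5.819], 'torque': [0.4054, 0.2996, -0.004], 'eef_pos': [0.5713, 0.1473, 0.0726], 'grasp_force': 59.0123, 'time_s': 16.0833}
changed px>40: 0 grip region mean 3.0091666666666668
```

The grip, opening and forces have been steady for 4 s. A turning hexagon would have changed the opening, so the bolt is stalled.

```bash
python3 -c "
from bench import ctrl
print(ctrl.hand_in())"
```

```text
the job is handed in; nothing more can be done
None
```

The job is handed in at about 16 s: the pin is fully home in the socket and released, and the gripper is holding the bolt head, which by steady grip readings over 4 s has stopped turning.

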